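# Stop the egg timer and lift an egg with the tongs

### The arm

A 6-joint arm with a two-finger parallel gripper is mounted at the origin on a cart in front of the work surface, level with it; the furniture and walls round the work are solid. World frame = base frame: x ahead of the robot, y to its left, z up, the work surface at z = 0. Lengths are in m, angles in rad, forces in N, time in s.
With the tool pointing down it reaches from about 0.35 to 0.975 m from the base axis. Payload 4.9 kg.
Tool frame: the origin (TCP) lies on the centre line of the jaws, within the pads' length; the fingertips stand 14 mm ahead of it and the grasp point (between the pads) lies 5 mm behind it (manip.nose_length is the distance from the TCP to the fingertips, in m); z points along the fingers, y is the line along which they close (so a half turn about z gives the same grasp; the last joint's range is limited). The gripper opens to 85 mm and grips with 20 to 120 N. Pads are 22 mm wide; open, the fingers measure 114 mm over their backs; the gripper's body (76 mm by 85 mm) begins 54 mm behind the grasp point. The pads swing forward as they close: fully open they stand 13 mm farther back than shut.
Start: joints at [1.109, 0.053, 1.613, -0, 1.476, -0.119], TCP at [0.21, 0.589, 0.245] pointing down, gripper open.
Joint ranges: [-3.01, 3.01], [-1.01, 2.22], [0.06, 2.58], [-1.02, 4.17], [0.09, 2.62], [-3.14, 3.14]. Speed limits (rad/s): [2.57, 2.57, 3.14, 3.14, 3.14, 3.14].

### API

Orientations are given as a unit quaternion [w, x, y, z].
In Python, from plant import manip, imaging gives the robot as it stands.
- The arm moves only by the tool play_rows, never from a script. Its argument "commands" is a list of rows, each a list of 6 numbers: the shift along the tool's x, y, z in mm, then the turn, a rotation vector about the tool's x, y, z in degrees. A call has 1 to 5 rows; each row shifts and turns the commanded pose from where the row before left it, along the tool's axes as they then stand; what a row does not reach is not made up. A row lasts 1/12 s, in which the tool goes at most 41.7 mm and 7.16 degrees, less where a joint would pass 70% of its speed; a pose out of reach is approached as far as the arm can. A call is refused whole if a number of a shift passes 41.7 or a number of a turn 7.16, either way. A call with a gripper value outside its range is refused whole. "hand" is the finger opening in mm, from 0 to 85.4, set as the call begins (left out, the last holds). The fingers move at their own pace and stop on an object; the grip force is fixed at half the most. Time passes only in rows, so rows that do not move let the fingers close. It gives the time, the measured TCP pose, the force, the opening and the grip force at its end, in the units of the state.
- manip.state(): the state, without advancing time (a new reading comes with each control period).
- imaging.grab_frame(name): name is "scene" or "top" or "wrist"; returns a dict with "image" (400x640x3 uint8, red, green, blue), "fx", "fy", "cx", "cy" (pixels), "k1" (the pictures are not rectified: a ray, as slopes to the right and down, at radius r is drawn at 1 + k1 r^2 times it, then the intrinsics apply), "R" (3x3) and "t" (3): a world point X has camera coordinates R X + t; the wrist camera has in their place "mount" (4x4, takes a point from camera to tool coordinates, whose origin is the TCP and whose axes are the flange's). Camera axes: x right, y down, z forward; pixel columns grow to the right and rows downward; lengths in m; the calibration is good to about 2 mm. A picture is of the moment at which its call begins: read the wrist's pose just before it. There is no depth.
- manip.job_done(): hands the job in; it is judged then, once.
The state is a dict: "time": time; "joint_pos": joint angles; "joint_vel": joint speeds; "joint_efforts": joint torques, N m; "tool_pos": TCP position; "tool_rot": TCP orientation; "contact_force": force on the tool from outside, world axes, zero at the start; "ft_torque": the same for the moment, N m; "gripper_width": opening from 0.0 (shut) to 1.0 (fully open); "grasp_force": force on a finger pad.
Only numpy, scipy, OpenCV 4.12 (cv2) and the standard library are available. Lean on these libraries where they do the work, as an engineer would, in place of code of your own. Each camera call takes 0.05 s, during which the arm holds its last target. There are 200 camera calls.

### The job

The boiled eggs are ready early: first turn the blue dial timer on the near table back to zero so that it will not ring. Then pick up the kitchen tongs from the cutting board, close their jaws gently on the single egg in the front row of the steel egg rack and lift it well clear, at least a hand's width above the rack, without touching any egg with the gripper itself or disturbing the two eggs in the back row or the salt shaker. Finish while still holding the egg up in the tongs: do not put it down or let go.

Things in the scene. Friction and masses are not known exactly. Their poses are not given: they have to be found in the camera images.
- dial_timer_knob (a joint): reading of the blue dial timer, rad: 0 = zero (end stop; the white line on the hub then points to the black tick on the foot's rim), grows clockwise seen from above; light friction, stays where it is left, no spring. It starts between 0.5 and 1.3, so turn it anticlockwise by that much.
- dial_timer: round kitchen timer, white foot 72 mm across with a blue knob on top, 37 mm high, standing fast on the near table. Origin: centre of its underside, on the knob's axis, z up, x towards the black tick. To turn it, pinch the knob's hub: 28 mm across, from 25 to 37 mm above the table; below the hub the blue skirt is 56 mm across.
- tongs: steel serving tongs with two blue grips, lying flat on the cutting board, 243 mm long, 24 mm high, 90 g. Origin: underside, 122 mm from either end; z up, -y to the jaws, +y to the bow. The fixed arm lies at +x; the moving arm at -x turns about a hinge at (0, 115) mm. Blue grips: from 16 mm jaw side of the origin to the bow, 3 to 21 mm up. Balance point about at the origin.
- tongs_arm (a joint): how far the tongs are open, rad: about 0.27 at rest, 0 shut, about 0.09 on the egg. A spring of 5 N m per rad pushes them open, so squeezing them 0.04 rad or so already holds them between the fingers. Outside width 100 mm from the hinge: about 38 mm + 100 mm x value (65 mm at rest). Free gap between the jaws: 21 mm + 225 mm x value (about 80 mm at rest).
- jaw_fixed (a point): inner face of the fixed jaw of the tongs, 12 mm from its tip, at mid-height (12 mm above the underside). The jaw is 26 mm long, 24 mm high and about 10 mm thick.
- jaw_moving (a point): the same point on the moving jaw. The midpoint of the two jaw points is where the item goes; the centre line of the open tongs runs from the hinge to that midpoint.
- egg: the egg to lift: a hen's egg in its shell, 42 mm across and 56 mm tall, about 55 g, blunt end up; the shell cracks if each jaw presses with over 22 N (about 50 N at the grips). It stands in the middle hole of the front row of the rack (the row nearer the robot). Origin: centre of its widest section, 31 mm above its lower end and 25 mm below its top; about 49 mm above the table.
- egg_back_left: another such egg, in the left hole of the back row; stays where it is. Same origin.
- egg_back_right: another such egg, in the right hole of the back row; stays where it is. Same origin.
- egg_rack: fixed stainless rack: flat plate 132 x 190 mm, its top 36 mm above the table, over a lower tier; a wire handle at either short end reaches 22 mm out and 45 mm up. Six 39 mm holes 58 mm apart: front row at x = -29 mm, back row at +29 mm, y = -58, 0, 58 mm. Origin: table level under its centre; x points away from the robot, z up.
- cutting_board: plain plastic board 200 x 300 x 12 mm, fixed, long side away from the robot; the tongs lie on it. Origin: centre of its underside.
- salt_shaker: bystander: salt shaker 44 mm across, 90 mm tall. Origin: centre of its underside.
There are look-alikes about, which are no part of the job. Of the things that look like the tongs, the larger one is meant. There is more than one size of the dial_timer; the job needs the smaller.

How it is judged:
By the outcome, as a careful person would: the job done as asked, in the order asked, and still so for the second after the job is handed in, while the arm keeps its last pose, push and grip.
It also fails if it takes over 58 s, if anything falls off the work surface, if the arm or the gripper's body presses on something with over 40 N, if the wrist force passes 120 N, or if a joint passes its speed limit or range.

## Working session

There is one attempt and no reset: what is moved stays moved. The work goes in short steps, Python scripts to look and compute and a tool call to move; the robot and the scene stay as the last step left them, time stands still between calls to the robot, and variables do not carry over. Pictures are saved under pics/ and viewed, at most 10 in all, crops included, and the job is handed in when it is done.

Besides the shell and the picture viewer there is one more tool, called as a command line: name --pt "numbers of a row" for each row, then --argument value for the rest. play_rows: Moves the arm, as the interface text tells. Its arguments: {"type":"object","properties":{"commands":{"type":"array","items":{"type":"array","items":{"type":"number"}}},"hand":{"type":"number"}},"required":["commands"]}

```bash
ls; mkdir -p pics
python3 - <<'E'
from plant import manip, imaging
import cv2,pickle
print(manip.state())
for n in ("scene","top"):
    f=imaging.grab_frame(n); pickle.dump(f,open(f"pics/{n}.pkl","wb"))
    cv2.imwrite(f"pics/{n}0.png",f["image"][...,::-1])
    print(n,{k:v for k,v in f.items() if k!="image"})
E
```

```text
pics
{'time': 0.0, 'joint_pos': array([ 1.10902154e+00,  5.33393589e-02,  1.61431254e+00,  5.55013988e-05,
        1.47599821e+00, -1.18998771e-01]), 'joint_vel': array([-0.0006664 , -0.00031816,  0.00226146, -0.00124495,  0.00180668,
       -0.00077585]), 'joint_efforts': array([ 5.50229543e-04, -3.93697286e+01, -3.70171773e+01, -2.33061082e-04,
        7.05918777e-03,  3.35082788e-06]), 'tool_pos': array([0.20978004, 0.58810512, 0.24406276]), 'tool_rot': array([-3.21015257e-04,  1.70552713e-01,  9.85348016e-01, -9.77749452e-04]), 'contact_force': array([ 0.30128569, -0.23493495, -0.12096876]), 'ft_torque': array([-0.03111863, -0.03250918,  0.03960705]), 'grasp_force': 0.0, 'gripper_width': 0.9980658977988917}
scene {'fx': 504.9308848331871, 'fy': 504.9308848331871, 'cx': 327.74225732311396, 'cy': 201.1466512463127, 'k1': 0.012860638664652702, 'R': array([[ 0.64435036, -0.7647277 ,  0.00203717],
       [-0.31640505, -0.2690224 , -0.9096784 ],
       [ 0.69620432,  0.58550704, -0.41530839]]), 't': array([-0.32321149,  0.23363799,  0.98435553])}
top {'fx': 386.3557615174993, 'fy': 386.3557615174993, 'cx': 321.3996790849367, 'cy': 200.13021448883325, 'k1': -0.035123530718922075, 'R': array([[ 0.07662485, -0.99705385,  0.00350026],
       [-0.97224693, -0.0754958 , -0.22144141],
       [ 0.22105326,  0.0135648 , -0.9751674 ]]), 't': array([-0.00894815,  0.53150715,  1.08040264])}
```

View pics/scene0.png

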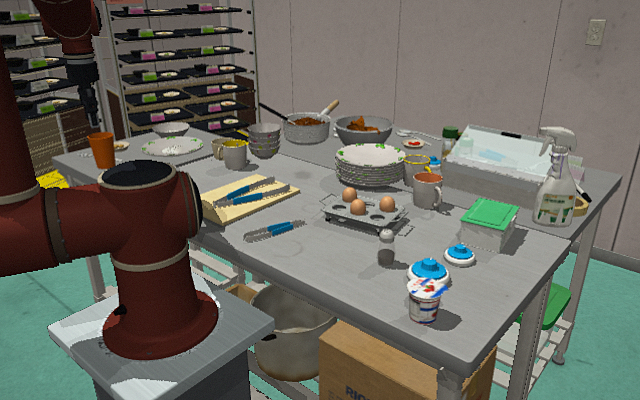

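View pics/top0.png

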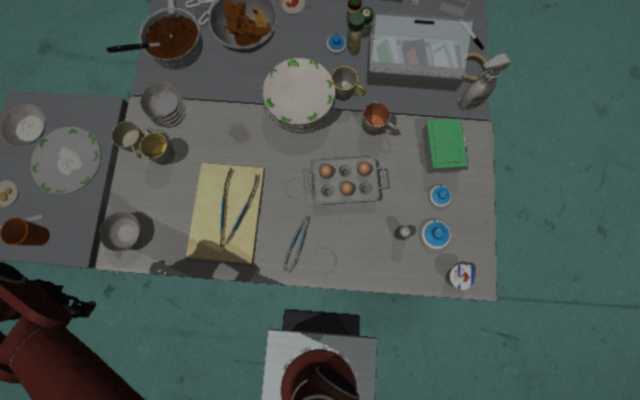

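Scene view: the smaller timer is at (460,254), the egg rack at (365,210) and the tongs on the board at (250,192). Top view: small timer (440,196), larger one (436,235). The tongs' bow is near (228,243) and their jaws near (227,170) and (257,175). Front egg is at (347,188), shaker at (404,232).

```bash
cat > h.py <<'E'
import numpy as np, cv2, pickle
from scipy.spatial.transform import Rotation as Ro
def q2R(q): return Ro.from_quat(np.r_[q[1:],q[0]]).as_matrix()
def ext(f,st=None):
    if "R" in f: return np.array(f["R"]),np.array(f["t"])
    M=np.array(f["mount"]); T=np.eye(4); T[:3,:3]=q2R(st["tool_rot"]); T[:3,3]=st["tool_pos"]
    W=np.linalg.inv(T@M); return W[:3,:3],W[:3,3]
def cam(f):
    K=np.array([[f["fx"],0,f["cx"]],[0,f["fy"],f["cy"]],[0,0,1]]); return K,np.array([f["k1"],0,0,0.])
def ray(f,uv,st=None):
    K,d=cam(f); R,t=ext(f,st)
    p=cv2.undistortPoints(np.array(uv,float).reshape(-1,1,2),K,d).reshape(-1,2)
    return -R.T@t,(R.T@np.c_[p,np.ones(len(p))].T).T
def onz(f,uv,z,st=None):
    o,v=ray(f,uv,st); return o+v*((z-o[2])/v[:,2])[:,None]
def proj(f,X,st=None):
    K,d=cam(f); R,t=ext(f,st)
    return cv2.projectPoints(np.array(X,float).reshape(-1,3),cv2.Rodrigues(R)[0],t,K,d)[0].reshape(-1,2)
def hsv(f): return cv2.cvtColor(f["image"],cv2.COLOR_RGB2HSV)
def blobs(m,amin=30):
    n,l,s,c=cv2.connectedComponentsWithStats(m.astype(np.uint8)); return [(c[i],s[i],l==i) for i in range(1,n) if s[i,4]>=amin]
def tri(f1,p1,f2,p2):
    o1,v1=ray(f1,[p1]);o2,v2=ray(f2,[p2]);A=np.c_[v1[0],-v2[0]];s=np.linalg.lstsq(A,o2-o1,rcond=None)[0]
    a=o1+s[0]*v1[0];b=o2+s[1]*v2[0];return (a+b)/2,np.linalg.norm(a-b)
E
python3 - <<'E'
from h import *
np.set_printoptions(precision=4,suppress=True)
f=pickle.load(open("pics/top.pkl","rb"));h=hsv(f);H,S,V=h[...,0],h[...,1],h[...,2]
m=(H>95)&(H<115)&(S>120)&(V>60)
for c,s,l in blobs(m,20): print("blue",c,s,onz(f,[c],.025)[0])
m=(H<15)&(S>70)&(V>80)
for c,s,l in blobs(m,20):
  if 300<c[0]<390 and 150<c[1]<210: print("egg",c,s,onz(f,[c],.05)[0])
print("tongs approx bow,jawL,jawR",onz(f,[(228,243),(227,170),(257,175)],.024))
print("shaker",onz(f,[(404,232)],.05), "rack",onz(f,[(313,160),(376,158),(380,200),(317,205)],.036))
print("board",onz(f,[(202,165),(263,167),(250,262),(188,256)],.012))
E
```

```text
blue [336.0632  41.5575] [329  35  15  14 174] [1.09   0.0252 0.025 ]
blue [441.0261 194.9739] [433 187  17  17 230] [ 0.583  -0.3319  0.025 ]
blue [239.5 217.5] [233 206  14  24  30] [0.4658 0.2745 0.025 ]
blue [436.7796 233.6265] [425 222  24  24 431] [ 0.4626 -0.3201  0.025 ]
blue [472.4857 274.2857] [471 266   4  18  35] [ 0.35   -0.4273  0.025 ]
egg [363.4957 167.8376] [358 162  12  13 117] [ 0.643  -0.0876  0.05  ]
egg [325.3652 170.4174] [320 164  12  13 115] [0.6258 0.0272 0.05  ]
egg [346.1597 187.7815] [340 182  13  13 119] [ 0.5764 -0.039   0.05  ]
tongs approx bow,jawL,jawR [[0.3868 0.2995 0.024 ]
 [0.6116 0.3321 0.024 ]
 [0.6027 0.2372 0.024 ]]
shaker [[ 0.4561 -0.2164  0.05  ]] rack [[ 0.6606  0.0679  0.036 ]
 [ 0.6824 -0.1259  0.036 ]
 [ 0.5501 -0.1439  0.036 ]
 [ 0.52    0.0444  0.036 ]]
board [[0.6254 0.4164 0.012 ]
 [0.6336 0.2237 0.012 ]
 [0.3369 0.2299 0.012 ]
 [0.3397 0.4172 0.012 ]]
```

play_rows --pt "-27.5 -30.9 0 0 0 0" --pt "-27.5 -30.9 0 0 0 0" --pt "-27.5 -30.9 0 0 0 0" --pt "-27.5 -30.9 0 0 0 0" --pt "-27.5 -30.9 0 0 0 0"

```text
time: 0.52
tool_pos: [0.2876, 0.395, 0.2446]
tool_rot: [-0.0, 0.17, 0.985, -0.0]
contact_force: [0.0, -0.3, -0.0]
gripper_width: 0.998
grasp_force: 0.0
```

play_rows --pt "-27.5 -30.9 0 0 0 0" --pt "-27.5 -30.9 0 0 0 0" --pt "-27.5 -30.9 0 0 0 0" --pt "-27.5 -30.9 0 0 0 0" --pt "-27.5 -30.9 0 0 0 0"

```text
time: 0.93
tool_pos: [0.3651, 0.2033, 0.2449]
tool_rot: [0.0, 0.17, 0.985, 0.0]
contact_force: [0.3, 0.4, 0.1]
gripper_width: 0.998
grasp_force: 0.0
```

play_rows --pt "-27.5 -30.9 0 0 0 0" --pt "-27.5 -30.9 0 0 0 0" --pt "-27.5 -30.9 0 0 0 0" --pt "-27.5 -30.9 0 0 0 0" --pt "-27.5 -30.9 0 0 0 0"

```text
time: 1.35
tool_pos: [0.4428, 0.0113, 0.2451]
tool_rot: [0.0, 0.171, 0.985, 0.0]
contact_force: [1.2, 1.0, -0.8]
gripper_width: 0.998
grasp_force: 0.0
```

play_rows --pt "-27.5 -30.9 0 0 0 0" --pt "-27.5 -30.9 0 0 0 0" --pt "-27.5 -30.9 0 0 0 0" --pt "-27.5 -30.9 0 0 0 0" --pt "-27.5 -30.9 0 0 0 0"

```text
time: 1.77
tool_pos: [0.5204, -0.1804, 0.2447]
tool_rot: [-0.0, 0.171, 0.985, 0.0]
contact_force: [0.1, 0.6, 0.5]
gripper_width: 1.002
grasp_force: 0.0
```

play_rows --pt "-27.5 -30.9 0 0 0 0" --pt "-27.5 -30.9 0 0 0 0" --pt "-27.5 -30.9 0 0 0 0" --pt "0 0 0 0 0 0"

```text
time: 2.1
tool_pos: [0.5675, -0.2992, 0.2427]
tool_rot: [-0.001, 0.173, 0.985, -0.001]
contact_force: [-0.3, 1.9, 0.5]
gripper_width: 1.002
grasp_force: 0.0
```

```bash
cat > snap.py <<'E'
import sys
from h import *
from plant import manip, imaging
np.set_printoptions(precision=4,suppress=True)
def snap(name,cam="wrist"):
    st=manip.state(); f=imaging.grab_frame(cam); pickle.dump((f,st),open(f"pics/{name}.pkl","wb"))
    cv2.imwrite(f"pics/{name}.png",f["image"][...,::-1]); return f,st
if __name__=="__main__":
    f,st=snap(sys.argv[1],*sys.argv[2:3])
    print(st["time"],st["tool_pos"],st["joint_pos"],"yaw x,y:",q2R(st["tool_rot"])[:2,:2])
    if "mount" in f: print(f["mount"],f["fx"])
E
python3 snap.py w1; python3 -c "
from plant import manip;print(manip.nose_length)"
```

```text
2.1 [ 0.5675 -0.2992  0.2427] [-0.6004  0.0936  1.5742 -0.0019  1.4751 -1.8232] yaw x,y: [[-0.9401  0.3408]
 [ 0.3408  0.9401]]
[[-0.0003 -0.9567 -0.2912  0.0745]
 [ 1.     -0.0003  0.      0.0005]
 [-0.0001 -0.2912  0.9567 -0.1282]
 [ 0.      0.      0.      1.    ]] 280.09644499250453
0.014
```

View pics/w1.png

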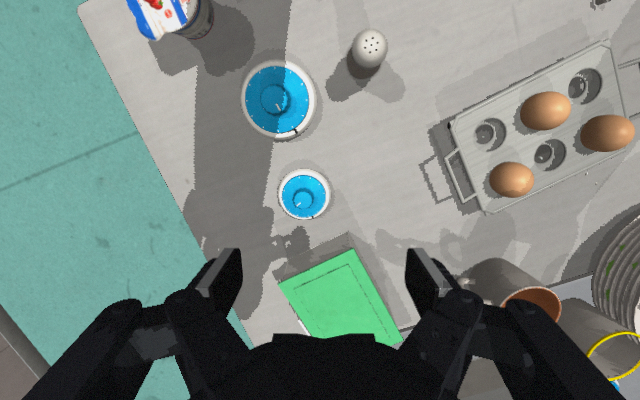

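The wrist view shows the small timer at (304,194), with its tick about (312,217). The large timer is at (278,100) and the green box lies beyond. I'll enlarge the timer.

Run:
```python
from snap import *
f,st=snap("w2")
print(st["tool_pos"],st["time"])
cv2.imwrite("pics/w2c.png",cv2.resize(f["image"][160:228,270:338,::-1],None,fx=8,fy=8,interpolation=cv2.INTER_CUBIC))
h=hsv(f);m=(h[...,0]>90)&(h[...,0]<115)&(h[...,1]>120)
for c,s,l in blobs(m,100): print(c,s,onz(f,[c],.022,st)[0])
fo=(h[...,1]<60)&(h[...,2]>200);
```

```text
[ 0.5668 -0.2963  0.243 ] 2.15
[137.0811  19.5131] [123   0  30  41 419] [ 0.3297 -0.4299  0.022 ]
[176.321   12.7222] [169   0  15  27 162] [ 0.3395 -0.3855  0.022 ]
[274.2046 100.7944] [ 243   68   63   67 3235] [ 0.4622 -0.3195  0.022 ]
[301.2023 197.0617] [ 280  177   43   42 1394] [ 0.5836 -0.3322  0.022 ]
```

View pics/w2c.png

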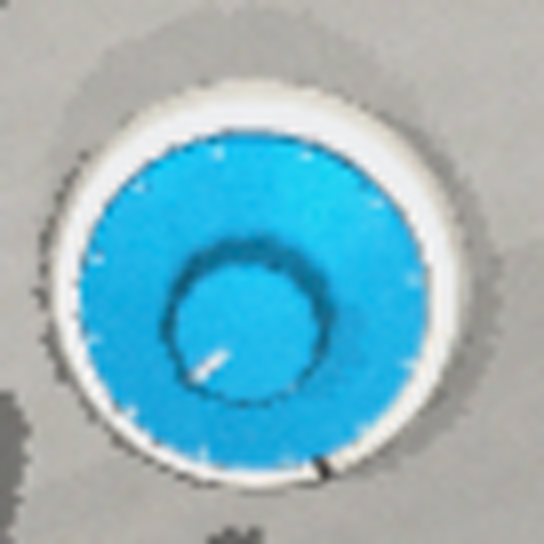

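The crop shows the hub top centred at (248,330)/8, the white line from (225,355) out to (200,376) and the black tick at (321,466).

Run:
```python
from snap import *
f,st=pickle.load(open("pics/w2.pkl","rb"))
g=lambda x,y,z: onz(f,[(270+x/8-.44,160+y/8-.44)],z,st)[0]
hub=g(248,330,.037); out=g(198,377,.037); inn=g(228,352,.037); 
for z in (.01,.015): 
  t=g(321,466,z); a=t-hub; print(t,np.degrees(np.arctan2(a[1],a[0])),np.linalg.norm(a[:2]))
print(hub,g(252,282,.012))
for d in (out-hub,out-inn): print(np.degrees(np.arctan2(d[1],d[0])))
R=q2R(st["tool_rot"]); print(R); print("to go",R.T@(np.array([hub[0],hub[1],.042])-st["tool_pos"])*1000, st["tool_pos"])
```

```text
[ 0.6183 -0.3341  0.01  ] -3.3624896033155793 0.03415102456573005
[ 0.6166 -0.3332  0.015 ] -1.9900018850492571 0.03243766105050518
[ 0.5842 -0.3321  0.037 ] [ 0.5831 -0.333   0.012 ]
-66.01973021329354
-69.35967973618996
[[-0.9405  0.3396 -0.0027]
 [ 0.3396  0.9406  0.0015]
 [ 0.0031  0.0005 -1.    ]]
to go [-29.1281 -27.8371 200.9435] [ 0.5668 -0.2963  0.243 ]
```

play_rows --pt "-29.1 -27.8 0 0 0 0" --pt "0 0 0 0 0 7" --pt "0 0 0 0 0 7" --pt "0 0 0 0 0 7" --pt "0 0 0 0 0 7" --hand 45

```text
time: 2.62
tool_pos: [0.5847, -0.3277, 0.2453]
tool_rot: [-0.0, 0.406, 0.914, 0.0]
contact_force: [-0.5, 0.1, -0.7]
gripper_width: 0.527
grasp_force: 0.0
```

play_rows --pt "0 0 20 0 0 7" --pt "0 0 20 0 0 7" --pt "0 0 20 0 0 7" --pt "0 0 20 0 0 7" --pt "0 0 20 0 0 7"

```text
time: 3.03
tool_pos: [0.5847, -0.3274, 0.1449]
tool_rot: [0.0, 0.662, 0.75, 0.0]
contact_force: [-0.8, -0.3, -0.4]
gripper_width: 0.527
grasp_force: 0.0
```

play_rows --pt "0 0 20 0 0 7" --pt "0 0 10 0 0 0" --pt "0 0 0 0 0 0" --pt "0 0 0 0 0 0"

```text
time: 3.37
tool_pos: [0.5848, -0.3283, 0.1154]
tool_rot: [-0.0, 0.704, 0.711, -0.0]
contact_force: [-0.2, 0.4, -0.1]
gripper_width: 0.53
grasp_force: 0.0
```

Run:
```python
from snap import *
f,st=snap("w3")
R=q2R(st["tool_rot"]); print(R,st["joint_pos"],st["gripper_width"])
h=hsv(f);m=(h[...,0]>90)&(h[...,0]<115)&(h[...,1]>120)
for c,s,l in blobs(m,300): print(c,s,onz(f,[c],.022,st)[0])
print("to go",R.T@(np.array([.5838,-.3323,.042])-st["tool_pos"])*1000, st["tool_pos"])
```

```text
[[-0.0097  1.     -0.0006]
 [ 1.      0.0097  0.0005]
 [ 0.0005 -0.0006 -1.    ]] [-0.6225  0.2633  1.6024  0.0001  1.2767 -0.6322] 0.5302152151185611
[175.7297 195.1307] [ 130  152   93   87 6153] [ 0.4622 -0.3184  0.022 ]
[323.7583 210.7425] [ 291  179   67   64 3301] [ 0.5851 -0.3309  0.022 ]
[ 24.8384 321.2454] [  0 316  52  12 489] [ 0.2895 -0.4503  0.022 ]
to go [-4.0086 -0.9634 73.3655] [ 0.5848 -0.3283  0.1154]
```

View pics/w3.png

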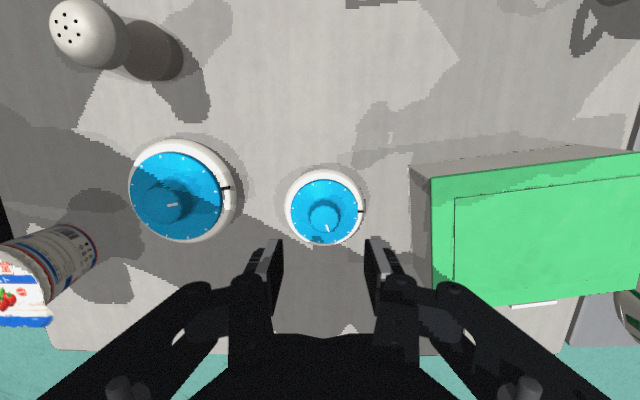

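The timer is centred between the fingers at (324,215), and the box to its right clears them by about 80 mm. Descending to pinch the hub.

play_rows --pt "-3.7 -0.5 20 0 0 0" --pt "0 0 20 0 0 0" --pt "0 0 20 0 0 0" --pt "0 0 13 0 0 0" --pt "0 0 0 0 0 0"

```text
time: 3.83
tool_pos: [0.5833, -0.332, 0.0401]
tool_rot: [-0.002, 0.705, 0.71, -0.0]
contact_force: [-1.3, -0.0, -0.8]
gripper_width: 0.528
grasp_force: 0.0
```

play_rows --pt "0 0 0 0 0 0" --pt "0 0 0 0 0 0" --pt "0 0 0 0 0 0" --pt "0 0 0 0 0 0" --pt "0 0 0 0 0 0" --hand 24

```text
time: 4.25
tool_pos: [0.5853, -0.3337, 0.0441]
tool_rot: [0.001, 0.705, 0.709, 0.0]
contact_force: [-0.9, -0.1, 4.1]
gripper_width: 0.283
grasp_force: 2.0
```

Run:
```python
from snap import *
f,st=snap("w4"); print(st["tool_pos"],st["contact_force"],st["gripper_width"],st["grasp_force"])
cv2.imwrite("pics/w4c.png",cv2.resize(f["image"][170:370,220:420,::-1],None,fx=3,fy=3,interpolation=cv2.INTER_CUBIC))
```

```text
[ 0.5853 -0.3337  0.0441] [-0.9108 -0.0828  4.1497] 0.28348455156723806 2.0050877759058494
```

View pics/w4c.png

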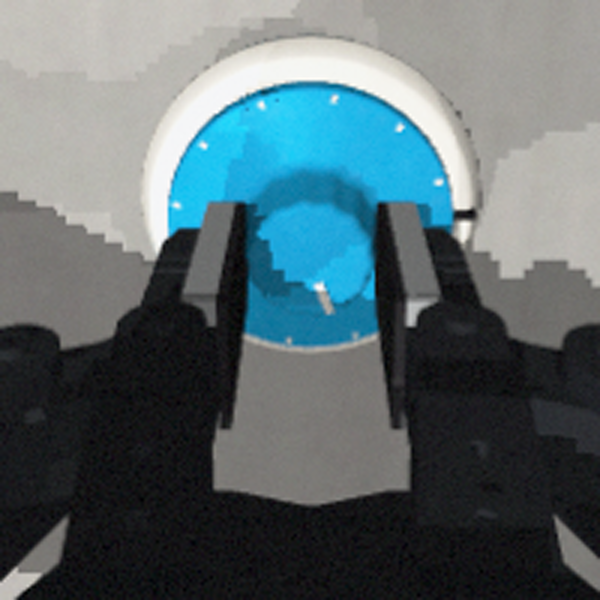

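The pads sit either side of the hub and the line is unmoved. I'll tighten to see where the fingers stop.

play_rows --pt "0 0 0 0 0 0" --pt "0 0 0 0 0 0" --pt "0 0 0 0 0 0" --hand 10

```text
time: 4.55
tool_pos: [0.5853, -0.3337, 0.0444]
tool_rot: [0.001, 0.705, 0.709, 0.0]
contact_force: [-1.7, 1.5, 7.1]
gripper_width: 0.231
grasp_force: 57.2
```

play_rows --pt "0 0 0 0 0 -5" --pt "0 0 0 0 0 -5" --pt "0 0 0 0 0 -5" --pt "0 0 0 0 0 -5" --pt "0 0 0 0 0 -5"

```text
time: 4.97
tool_pos: [0.5853, -0.3337, 0.0444]
tool_rot: [0.001, 0.533, 0.846, -0.0]
contact_force: [-1.9, -0.2, 6.7]
gripper_width: 0.233
grasp_force: 57.3
```

play_rows --pt "0 0 0 0 0 -5" --pt "0 0 0 0 0 -5" --pt "0 0 0 0 0 -5" --pt "0 0 0 0 0 -5" --pt "0 0 0 0 0 -5"

```text
time: 5.38
tool_pos: [0.5852, -0.3337, 0.0444]
tool_rot: [0.001, 0.337, 0.941, -0.0]
contact_force: [-2.0, -0.0, 7.7]
gripper_width: 0.23
grasp_force: 57.3
```

play_rows --pt "0 0 0 0 0 -4" --pt "0 0 0 0 0 -4" --pt "0 0 0 0 0 -4" --pt "0 0 0 0 0 0"

```text
time: 5.72
tool_pos: [0.5852, -0.3337, 0.0444]
tool_rot: [0.001, 0.238, 0.971, -0.001]
contact_force: [-2.3, 0.4, 7.3]
gripper_width: 0.23
grasp_force: 57.3
```

Run:
```python
from snap import *
f,st=snap("w5"); print(st["tool_pos"],st["contact_force"],st["ft_torque"],st["gripper_width"],st["joint_pos"])
cv2.imwrite("pics/w5c.png",cv2.resize(f["image"][170:370,220:420,::-1],None,fx=3,fy=3,interpolation=cv2.INTER_CUBIC))
```

```text
[ 0.5852 -0.3337  0.0444] [-2.3175  0.3948  7.3229] [0.1209 0.4271 0.0077] 0.22992756330362155 [-0.6285  0.3504  1.626  -0.0003  1.1631 -1.7191]
```

View pics/w5c.png

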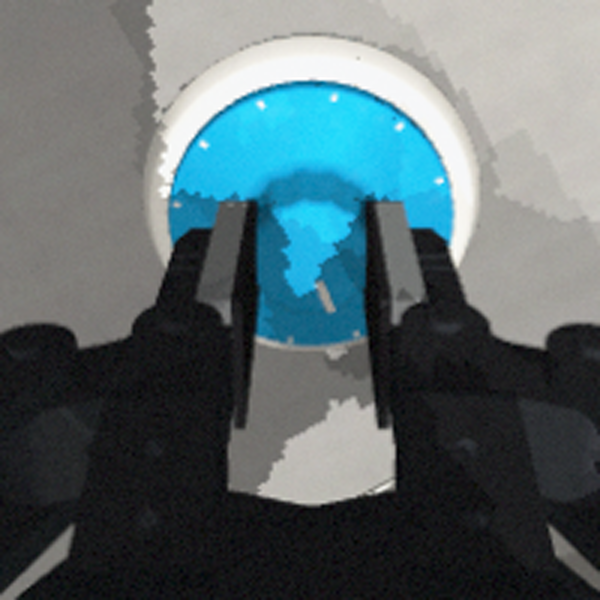

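The knob turns with the fingers, with its ticks and line fixed in the camera frame. Torque about z is still about 0, so it is not at the stop yet; continuing gently.

play_rows --pt "0 0 0 0 0 -2" --pt "0 0 0 0 0 -1" --pt "0 0 0 0 0 0"

```text
time: 6.02
tool_pos: [0.5852, -0.3337, 0.0444]
tool_rot: [0.001, 0.213, 0.977, -0.001]
contact_force: [-1.7, 1.0, 6.1]
gripper_width: 0.233
grasp_force: 57.3
```

```bash
python3 -c "
from plant import manip;s=manip.state();print(s['ft_torque'],s['tool_rot'],s['joint_pos'][5],s['joint_efforts'][5])"
```

```text
[0.1614257  0.39989134 0.00298816] [ 9.32975635e-04  2.13034871e-01  9.77043992e-01 -5.58294148e-04] -1.7698412833708828 -0.10567610850557685
```

play_rows --pt "0 0 0 0 0 -2" --pt "0 0 0 0 0 -1" --pt "0 0 0 0 0 0"

```text
time: 6.27
tool_pos: [0.5852, -0.3337, 0.0444]
tool_rot: [0.001, 0.187, 0.982, -0.001]
contact_force: [-1.9, 0.4, 6.8]
gripper_width: 0.231
grasp_force: 57.3
```

```bash
python3 -c "
from plant import manip;s=manip.state();print(s['ft_torque'],s['tool_rot'],s['joint_pos'][5],s['joint_efforts'][5])"
```

```text
[ 0.1139351   0.38616873 -0.0113086 ] [ 9.16629558e-04  1.87401651e-01  9.82282767e-01 -5.89713475e-04] -1.8221638009046213 -0.10568163357675076
```

play_rows --pt "0 0 0 0 0 -2" --pt "0 0 0 0 0 -1" --pt "0 0 0 0 0 0"

```text
time: 6.52
tool_pos: [0.5853, -0.3337, 0.0444]
tool_rot: [0.001, 0.162, 0.987, -0.0]
contact_force: [-1.6, 0.7, 5.8]
gripper_width: 0.23
grasp_force: 58.1
```

```bash
python3 -c "
from plant import manip;s=manip.state();print(s['ft_torque'],s['tool_rot'],s['joint_pos'][5],s['joint_efforts'][5])"
```

```text
[ 0.12625204  0.38935168 -0.34060786] [ 9.67881933e-04  1.62087984e-01  9.86775723e-01 -4.70289442e-04] -1.873760992570796 -0.40102796629071236
```

The end stop is felt: torque about z is -0.34 N m. One more degree, then release and check.

play_rows --pt "0 0 0 0 0 -1" --pt "0 0 0 0 0 0" --pt "0 0 0 0 0 0"

```text
time: 6.77
tool_pos: [0.5853, -0.3337, 0.0444]
tool_rot: [0.001, 0.154, 0.988, -0.0]
contact_force: [-1.8, 0.9, 6.3]
gripper_width: 0.232
grasp_force: 58.8
```

play_rows --pt "0 0 0 0 0 0" --pt "0 0 0 0 0 0" --pt "0 0 0 0 0 0" --pt "0 0 0 0 0 0" --hand 50

```text
time: 7.1
tool_pos: [0.5843, -0.3328, 0.0419]
tool_rot: [-0.0, 0.153, 0.988, 0.0]
contact_force: [0.9, -0.1, -1.5]
gripper_width: 0.584
grasp_force: 0.0
```

play_rows --pt "0 0 -20 0 0 0" --pt "0 0 -40 0 0 0" --pt "0 0 -40 0 0 0" --pt "0 0 0 0 0 0" --pt "0 0 0 0 0 0"

```text
time: 7.52
tool_pos: [0.5866, -0.3344, 0.1469]
tool_rot: [0.004, 0.153, 0.988, -0.002]
contact_force: [0.2, -0.1, -1.2]
gripper_width: 0.582
grasp_force: 0.0
```

Run:
```python
from snap import *
f,st=snap("w6"); print(st["tool_pos"],q2R(st["tool_rot"]))
u=proj(f,[.584,-.332,.03],st)[0].astype(int); print(u)
x,y=u-40
cv2.imwrite("pics/w6c.png",cv2.resize(f["image"][y:y+80,x:x+80,::-1],None,fx=6,fy=6,interpolation=cv2.INTER_CUBIC))
print(x,y)
```

```text
[ 0.5866 -0.3344  0.1469] [[-0.953   0.3029  0.0065]
 [ 0.3029  0.953  -0.0047]
 [-0.0076 -0.0025 -1.    ]]
[324 194]
284 154
```

View pics/w6c.png

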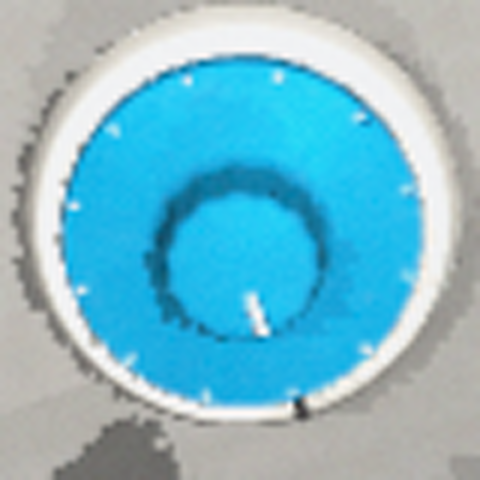

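The white line at (249,300)→(266,335) points to the black tick at (302,408), so the timer is at zero. Going over the tongs next.

play_rows --pt "0 0 -30 0 0 0" --pt "0 0 -40 0 0 0" --pt "0 0 -40 0 0 0" --pt "19.4 34.8 -4 0 0 0" --pt "19.4 34.8 -4 0 0 0" --hand 85

```text
time: 7.98
tool_pos: [0.5691, -0.2559, 0.262]
tool_rot: [0.001, 0.155, 0.988, -0.001]
contact_force: [1.5, 1.0, 0.2]
gripper_width: 0.994
grasp_force: 0.0
```

play_rows --pt "19.4 34.8 0 0 0 0" --pt "19.4 34.8 0 0 0 0" --pt "19.4 34.8 0 0 0 0" --pt "19.4 34.8 0 0 0 0" --pt "19.4 34.8 0 0 0 0"

```text
time: 8.4
tool_pos: [0.5272, -0.0578, 0.2577]
tool_rot: [-0.002, 0.154, 0.988, 0.0]
contact_force: [0.1, 0.0, 0.2]
gripper_width: 0.997
grasp_force: 0.0
```

play_rows --pt "19.4 34.8 0 0 0 0" --pt "19.4 34.8 0 0 0 0" --pt "19.4 34.8 0 0 0 0" --pt "19.4 34.8 0 0 0 0" --pt "19.4 34.8 0 0 0 0"

```text
time: 8.82
tool_pos: [0.4875, 0.1372, 0.2579]
tool_rot: [-0.002, 0.153, 0.988, -0.0]
contact_force: [-0.0, 0.6, -0.0]
gripper_width: 0.993
grasp_force: 0.0
```

play_rows --pt "19.4 34.8 0 0 0 0" --pt "19.4 34.8 0 0 0 0" --pt "19.4 34.8 0 0 0 0" --pt "19.4 34.8 0 0 0 0" --pt "0 0 0 0 0 -6.8"

```text
time: 9.23
tool_pos: [0.4544, 0.2968, 0.2577]
tool_rot: [-0.002, 0.091, 0.996, 0.0]
contact_force: [-0.8, -1.5, 0.9]
gripper_width: 0.993
grasp_force: 0.0
```

play_rows --pt "0 0 0 0 0 -6.8" --pt "0 0 0 0 0 0" --pt "0 0 0 0 0 0"

```text
time: 9.48
tool_pos: [0.4567, 0.2915, 0.2582]
tool_rot: [-0.002, 0.037, 0.999, -0.001]
contact_force: [0.2, -0.3, -0.7]
gripper_width: 0.992
grasp_force: 0.0
```

Run:
```python
from snap import *
f,st=snap("w7"); print(st["time"],st["tool_pos"],q2R(st["tool_rot"]),st["joint_pos"])
h=hsv(f);H,S,V=[h[...,i] for i in range(3)]
m=(H>92)&(H<118)&(S>90)
for c,s,l in blobs(m,150):
    ys,xs=np.nonzero(l); P=onz(f,np.c_[xs,ys],.021+.012,st)[:,:2]
    mu=P.mean(0); w,v=np.linalg.eigh(np.cov((P-mu).T)); a=(P-mu)@v[:,1]; b=(P-mu)@v[:,0]
    print(c,s,"mu",mu,"dir",v[:,1],"ends",mu+v[:,1]*a.min(),mu+v[:,1]*a.max(),"wid",np.ptp(b),np.ptp(a))
```

```text
9.4833 [0.4567 0.2915 0.2582] [[-0.9973  0.0731 -0.0031]
 [ 0.0731  0.9973 -0.0014]
 [ 0.0029 -0.0016 -1.    ]] [ 0.4308 -0.1523  1.7891  0.      1.5082 -1.0668]
[167.5    151.2978] [163 127  10  50 356] mu [0.4118 0.0975] dir [-0.9813  0.1927] ends [0.4432 0.0913] [0.3817 0.1034] wid 0.009851510545860084 0.0626857853000295
[183.9014 155.5634] [178 133  13  47 284] mu [0.4187 0.1173] dir [-0.9347  0.3554] ends [0.4485 0.1059] [0.3907 0.1279] wid 0.007901911074821187 0.061874263220667386
[312.0128 181.4103] [302 150  21  65 234] mu [0.4644 0.2764] dir [-0.9327  0.3606] ends [0.5073 0.2599] [0.4248 0.2918] wid 0.004885135485637959 0.08850812772713783
[353.1532 185.8145] [348 154  11  66 248] mu [0.4742 0.3295] dir [-0.9977 -0.0671] ends [0.5201 0.3326] [0.4319 0.3267] wid 0.00515598816670859 0.08840152135172219
```

View pics/w7.png

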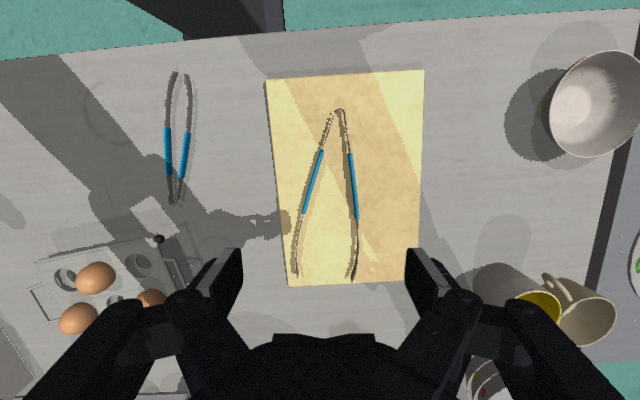

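The wrist view shows the tongs' bow at (339,110), grips at (312,181) and (353,186), and jaw tips at (295,277) and (352,281). The small look-alike tongs lie to the left, off the board.

Run:
```python
from snap import *
f,st=snap("w8"); R=q2R(st["tool_rot"]); print(st["tool_pos"])
h=hsv(f);H,S,V=[h[...,i] for i in range(3)]
# non-board pixels inside the board: tongs steel
bd=(H>15)&(H<32)&(S>60)
roi=np.zeros_like(bd); roi[95:290,285:375]=1
m=(H>92)&(H<118)&(S>90)&roi
z=.033; pts=[]
E=[]
for c,s,l in blobs(m,100):
    ys,xs=np.nonzero(l); P=onz(f,np.c_[xs,ys],z,st)[:,:2]; mu=P.mean(0); v=np.linalg.eigh(np.cov((P-mu).T))[1][:,1]
    if v[0]<0: v=-v
    a=(P-mu)@v; E.append((mu+v*a.min(),mu+v*a.max(),v)); print(c,E[-1])
A=np.c_[E[0][2],-E[1][2]]; s=np.linalg.solve(A,E[1][0]-E[0][0]); hi=E[0][0]+s[0]*E[0][2]; print("cross",hi)
bow,t1,t2=onz(f,[(339,109),(296,278),(352,282)],z,st)[:,:2]; print("bow,tips",bow,t1,t2,np.linalg.norm(t1-t2),np.linalg.norm((t1+t2)/2-bow))
c=(t1+t2)/2-bow; L=np.linalg.norm(c); c/=L
for nm,d in (("tips",c),("bis",(E[0][2]+E[1][2])/np.linalg.norm(E[0][2]+E[1][2]))):
    print(nm,d,np.degrees(np.arctan2(d[1],d[0])))
print("grip ends dist from bow",[(e-bow)@c for q in E for e in q[:2]],[np.cross(c,e-bow) for q in E for e in q[:2]])
```

```text
[0.457  0.2913 0.2587]
[312.1422 180.9052] (array([0.4249, 0.2917]), array([0.5066, 0.2601]), array([ 0.9326, -0.3608]))
[353.2621 185.8306] (array([0.4312, 0.3265]), array([0.5208, 0.3327]), array([0.9977, 0.0684]))
cross [0.3494 0.3209]
bow,tips [0.3777 0.3165] [0.6054 0.2411] [0.618  0.3215] 0.08146667740454473 0.2366688541521873
tips [ 0.9889 -0.1487] -8.55081205451091
bis [ 0.9887 -0.1498] -8.615441762973026
grip ends dist from bow [np.float64(0.050409193186115774), np.float64(0.1359279236600622), np.float64(0.05143296184274784), np.float64(0.1391029583140825)] [array(-0.0175), array(-0.0366), array(0.0179), array(0.0373)]<stdin>:19: DeprecationWarning: Arrays of 2-dimensional vectors are deprecated. Use arrays of 3-dimensional vectors instead. (deprecated in NumPy 2.0)
```

play_rows --pt "-30.8 10.8 0 0 0 0" --pt "0 0 30 0 0 4.35" --pt "0 0 35 0 0 0" --pt "0 0 35 0 0 0" --pt "0 0 35 0 0 0" --hand 85

```text
time: 10.0
tool_pos: [0.4893, 0.2996, 0.1239]
tool_rot: [0.0, 0.075, 0.997, 0.0]
contact_force: [0.4, 0.7, -0.1]
gripper_width: 0.994
grasp_force: 0.0
```

play_rows --pt "0 0 25 0 0 0" --pt "0 0 20 0 0 0" --pt "0 0 0 0 0 0" --pt "0 0 0 0 0 0"

```text
time: 10.33
tool_pos: [0.4882, 0.2993, 0.079]
tool_rot: [-0.001, 0.074, 0.997, -0.001]
contact_force: [0.1, -0.4, 0.9]
gripper_width: 0.996
grasp_force: 0.0
```

Run:
```python
from snap import *
f,st=snap("w9"); R=q2R(st["tool_rot"]); print(st["tool_pos"],R,"go",R.T@(np.array([.4885,.2998,.026])-st["tool_pos"])*1000)
h=hsv(f);H,S,V=[h[...,i] for i in range(3)]
m=(H>92)&(H<118)&(S>90)
for c,s,l in blobs(m,150):
    ys,xs=np.nonzero(l); P=onz(f,np.c_[xs,ys],.033,st); Q=(P-st["tool_pos"])@R*1000
    print(c,s,"tool x range",np.percentile(Q[:,0],[1,99]))
    for x0 in (0,40,55):
        k=abs(Q[:,0]-x0)<2
        if k.any(): print(x0,"y",Q[k,1].min(),Q[k,1].max())
```

```text
[0.4882 0.2993 0.079 ] [[-0.989   0.148  -0.0029]
 [ 0.148   0.989  -0.0013]
 [ 0.0027 -0.0017 -1.    ]] go [-0.4149  0.5876 53.024 ]
[ 18.7648 162.1073] [   0  118   41   91 2032] tool x range [16.5996 73.2165]
40 y -204.45273232414357 -188.13980577048744
55 y -203.90099209498854 -187.72813678458385
[ 48.7755 166.928 ] [  36  125   26   88 1791] tool x range [13.7806 68.6999]
40 y -184.32679418076825 -169.78565749288035
55 y -181.29492562745378 -166.2939713102867
[284.5819 198.2146] [270 137  31 127 983] tool x range [-23.6542  60.4759]
0 y -32.037471574128254 -27.146731521223995
40 y -23.05870019283078 -17.869727378870387
55 y -19.391506889569396 -14.351477465709157
[364.0759 200.571 ] [ 349  139   30  127 1014] tool x range [-25.1917  59.1928]
0 y 29.219994240046752 34.11005583683347
40 y 19.909755726987875 25.73317869022211
55 y 16.993724349155716 22.038461700185074
```

play_rows --pt "0 1 20 0 0 0" --pt "0 0 20 0 0 0" --pt "0 0 12 0 0 0" --pt "0 0 0 0 0 0" --pt "0 0 0 0 0 0"

```text
time: 10.8
tool_pos: [0.4895, 0.3014, 0.0291]
tool_rot: [0.0, 0.073, 0.997, 0.0]
contact_force: [0.4, -0.1, 0.1]
gripper_width: 0.993
grasp_force: 0.0
```

play_rows --pt "0 0 0 0 0 0" --pt "0 0 0 0 0 0" --pt "0 0 0 0 0 0" --pt "0 0 0 0 0 0" --hand 62

```text
time: 11.13
tool_pos: [0.4905, 0.302, 0.0304]
tool_rot: [0.002, 0.073, 0.997, 0.001]
contact_force: [0.5, -0.3, 4.7]
gripper_width: 0.731
grasp_force: 3.2
```

play_rows --pt "0 0 0 0 0 0" --pt "0 0 0 0 0 0" --pt "0 0 0 0 0 0" --hand 57

```text
time: 11.38
tool_pos: [0.4899, 0.3018, 0.0293]
tool_rot: [0.001, 0.073, 0.997, 0.001]
contact_force: [1.3, 1.4, 4.1]
gripper_width: 0.667
grasp_force: 3.3
```

Run:
```python
from snap import *
T=pickle.load(open("pics/top.pkl","rb"));S=pickle.load(open("pics/scene.pkl","rb"))
W,ws=pickle.load(open("pics/w2.pkl","rb"))
def eggs(f,x0,x1,y0,y1):
    h=hsv(f);m=(h[...,0]<16)&(h[...,1]>70)&(h[...,2]>80); r=np.zeros_like(m); r[y0:y1,x0:x1]=1
    return [(c,s) for c,s,l in blobs(m&r,60)]
et=eggs(T,300,390,150,210); es=eggs(S,330,405,180,225); ew=eggs(W,470,640,80,210)
print("scene",es,"wrist",ew)
tc=[c for c,s in et if 182<c[1]<195][0]
for c,s in es: print("tri",c,tri(T,tc,S,c))
for c,s in ew: print("wrist z.053",c,onz(W,[c],.053,ws)[0])
print("top",onz(T,[tc],.053))
```

```text
scene [(array([353.5889, 201.2334]), array([342, 186,  24,  29, 377], dtype=int32)), (array([386.8788, 204.0051]), array([380, 196,  15,  16, 198], dtype=int32))] wrist [(array([541.7566, 112.3798]), array([ 520,   94,   47,   38, 1319], dtype=int32)), (array([608.745 , 134.5683]), array([ 588,  117,   43,   37, 1200], dtype=int32)), (array([507.9322, 180.6983]), array([ 487,  164,   44,   35, 1107], dtype=int32))]
tri [353.5889 201.2334] (array([ 0.5691, -0.0357,  0.0699]), np.float64(0.005838868325947614))
tri [386.8788 204.0051] (array([ 0.6017, -0.0696,  0.0527]), np.float64(0.07892439380055691))
wrist z.053 [541.7566 112.3798] [ 0.5752 -0.0423  0.053 ]
wrist z.053 [608.745  134.5683] [0.6256 0.029  0.053 ]
wrist z.053 [507.9322 180.6983] [ 0.6399 -0.091   0.053 ]
top [[ 0.5757 -0.0387  0.053 ]]
```

play_rows --pt "0 0 0 0 0 0" --pt "0 0 0 0 0 0" --hand 56

```text
time: 11.55
tool_pos: [0.4899, 0.3017, 0.0293]
tool_rot: [0.001, 0.073, 0.997, 0.001]
contact_force: [1.4, 0.1, 6.6]
gripper_width: 0.659
grasp_force: 5.7
```

play_rows --pt "0 0 -5 0 0 0" --pt "0 0 -10 0 0 0" --pt "0 0 -20 0 0 0" --pt "0 0 -20 0 0 0" --pt "0 0 -20 0 0 0"

```text
time: 11.97
tool_pos: [0.4879, 0.3008, 0.1033]
tool_rot: [-0.001, 0.073, 0.997, -0.001]
contact_force: [0.0, -0.1, -0.5]
gripper_width: 0.652
grasp_force: 4.4
```

play_rows --pt "0 0 -20 0 0 0" --pt "0 0 -20 0 0 0" --pt "0 0 -20 0 0 0" --pt "0 0 -20 0 0 0" --pt "0 0 0 0 0 0"

```text
time: 12.38
tool_pos: [0.4908, 0.3021, 0.1881]
tool_rot: [0.003, 0.073, 0.997, 0.002]
contact_force: [0.3, 0.3, -0.2]
gripper_width: 0.66
grasp_force: 4.3
```

play_rows --pt "-1.9 -15 -3 0 0 0" --pt "-1.9 -29.6 -3 0 0 0" --pt "-1.9 -29.6 -3 0 0 0" --pt "-1.9 -29.6 -3 0 0 0" --pt "-1.9 -29.6 -3 0 0 0"

```text
time: 12.8
tool_pos: [0.4771, 0.1658, 0.196]
tool_rot: [-0.002, 0.073, 0.997, -0.001]
contact_force: [0.0, 0.0, -1.0]
gripper_width: 0.655
grasp_force: 4.3
```

play_rows --pt "-1.9 -29.6 -3 0 0 0" --pt "-1.9 -29.6 -3 0 0 0" --pt "-1.9 -29.6 -3 0 0 0" --pt "-1.9 -29.6 -3 0 0 0" --pt "-1.9 -29.6 -3 0 0 0"

```text
time: 13.22
tool_pos: [0.4648, 0.0183, 0.2111]
tool_rot: [-0.002, 0.073, 0.997, -0.0]
contact_force: [-0.1, 0.8, -0.8]
gripper_width: 0.657
grasp_force: 4.3
```

play_rows --pt "-1.5 -29.6 0 0 0 0" --pt "0 -15 0 0 0 0" --pt "0 0 0 0 0 0" --pt "0 0 0 0 0 0" --pt "0 0 0 0 0 0"

```text
time: 13.63
tool_pos: [0.4609, -0.0239, 0.2119]
tool_rot: [-0.001, 0.073, 0.997, 0.0]
contact_force: [-0.9, -0.3, -0.7]
gripper_width: 0.656
grasp_force: 4.3
```

Run:
```python
from snap import *
f,st=snap("w10"); R=q2R(st["tool_rot"]); print(st["time"],st["tool_pos"],R,st["gripper_width"],st["grasp_force"])
h=hsv(f);H,S,V=[h[...,i] for i in range(3)]
m=(H<16)&(S>70)&(V>80)
for c,s,l in blobs(m,150):
    X=onz(f,[c],.054,st)[0]; print("egg",c,s,X,"tool",R.T@(X-st["tool_pos"])*1000)
m=(H>92)&(H<118)&(S>90)
for c,s,l in blobs(m,150):
    ys,xs=np.nonzero(l); z=st["tool_pos"][2]+.003; Q=(onz(f,np.c_[xs,ys],z,st)-st["tool_pos"])@R*1000
    if abs(c[0]-320)<100:
      print("blue",c,s,"x range",np.percentile(Q[:,0],[1,99]))
      for x0 in (-15,0,40,55):
        k=abs(Q[:,0]-x0)<2
        if k.any(): print(x0,"y",Q[k,1].min(),Q[k,1].max())
snap("t10","top");snap("s10","scene")
a=cv2.imread("pics/w10.png"); b=cv2.imread("pics/t10.png")[120:270,240:440]; c=cv2.imread("pics/s10.png")[110:260,260:460]
r=lambda i:cv2.resize(i,(400,300),interpolation=cv2.INTER_CUBIC)
cv2.imwrite("pics/m10.png",np.vstack([np.hstack([r(b),r(c)]),np.hstack([r(a[:,40:600]),r(a[:,40:600])*0])]))
```

```text
13.6333 [ 0.4609 -0.0239  0.2119] [[-0.9893  0.146  -0.0023]
 [ 0.146   0.9893  0.0008]
 [ 0.0024  0.0005 -1.    ]] 0.6560469724008032 4.336948707177726
egg [323.4834 279.6269] [307 262  35  39 871] [ 0.5704 -0.0391  0.054 ] tool [-110.9669    0.801   157.667 ]
egg [370.5152 310.2424] [366 294  11  31 198] [0.6214 0.0113 0.054 ] tool [-153.967    58.1329  157.5928]
egg [294.0424 323.9967] [278 312  32  24 613] [ 0.6277 -0.0845  0.054 ] tool [-174.2338  -35.7225  157.497 ]
blue [408.273 125.   ] [403  96  12  60 326] x range [57.4051 81.4981]
55 y 37.133618356624424 37.583034642794225
blue [279.076 223.246] [ 265  143   31  167 1894] x range [-22.9417  61.3563]
-15 y -29.485778401683337 -24.078597710050797
0 y -27.87928834871695 -21.78374731188274
40 y -21.00140193032644 -15.288963140600652
55 y -18.035433223299385 -12.520684575272462
blue [366.6944 224.4488] [ 350  145   34  167 1885] x range [-24.2128  60.4716]
-15 y 25.36612885430616 31.29486337404682
0 y 22.596297844135208 28.355635379920923
40 y 15.67957242264154 21.386808864962582
55 y 12.942244461422362 18.451069287694644
```

View pics/m10.png

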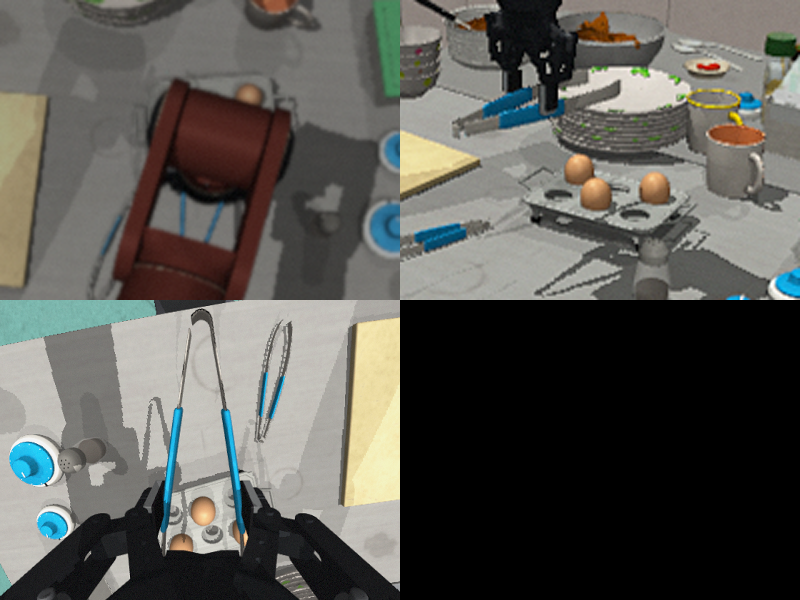

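The tongs hang level and centred in the fingers. The front egg lies on the centre line, about 113 mm ahead of the TCP, which matches the jaw midpoint. The back eggs and shaker are undisturbed, so I'm descending.

play_rows --pt "0 0 20 0 0 0" --pt "0 0 25 0 0 0" --pt "0 0 25 0 0 0" --pt "0 0 20 0 0 0" --pt "0 0 0 0 0 0"

```text
time: 14.2
tool_pos: [0.4584, -0.0227, 0.1183]
tool_rot: [-0.005, 0.072, 0.997, 0.001]
contact_force: [-0.5, 0.4, -1.3]
gripper_width: 0.657
grasp_force: 4.3
```

play_rows --pt "0 0 0 0 0 0" --pt "0 0 12 0 0 0" --pt "0 0 12 0 0 0" --pt "0 0 12 0 0 0" --pt "0 0 0 0 0 0"

```text
time: 14.62
tool_pos: [0.46, -0.0238, 0.0845]
tool_rot: [-0.002, 0.073, 0.997, 0.0]
contact_force: [-0.5, 0.4, -1.0]
gripper_width: 0.658
grasp_force: 4.3
```

Run:
```python
from snap import *
f,st=snap("s11","scene"); T,_=snap("t11","top"); R=q2R(st["tool_rot"]); print(st["tool_pos"],R[2],st["contact_force"],st["ft_torque"],st["gripper_width"],st["grasp_force"])
h=hsv(f);m=(h[...,0]<16)&(h[...,1]>70)&(h[...,2]>80); r=np.zeros_like(m); r[180:225,330:405]=1
for c,s,l in blobs(m&r,60): print(c,s)
p=st["tool_pos"]
for y in (-34,34): 
  J=p+R@(np.array([-126,y,5.3])/1000); print("expected jaw tip",J,proj(f,J))
```

```text
[ 0.46   -0.0238  0.0845] [ 0.0046  0.0003 -1.    ] [-0.4596  0.411  -1.0187] [0.031  0.0323 0.0032] 0.6576248712503651 4.34453100744804
[352.2458 196.1356] [345 187  17  18 118]
[387.082  204.5738] [380 196  15  16 183]
[358.9524 210.7143] [351 206  15   9  84]
expected jaw tip [ 0.5796 -0.0758  0.0786] [[369.5086 200.8021]]
expected jaw tip [ 0.5895 -0.0086  0.0787] [[351.3186 192.9063]]
```

play_rows --pt "-1.5 0 6 0 0 0" --pt "0 0 6 0 0 0" --pt "0 0 6 0 0 0" --pt "0 0 0 0 0 0" --pt "0 0 0 0 0 0"

```text
time: 15.13
tool_pos: [0.4628, -0.0244, 0.0687]
tool_rot: [-0.001, 0.073, 0.997, 0.0]
contact_force: [0.6, 1.0, -1.3]
gripper_width: 0.652
grasp_force: 4.3
```

play_rows --pt "0 0 4 0 0 0" --pt "0 0 4 0 0 0" --pt "0 0 0 0 0 0" --pt "0 0 0 0 0 0" --pt "0 0 0 0 0 0"

```text
time: 15.55
tool_pos: [0.4633, -0.0245, 0.0613]
tool_rot: [0.0, 0.073, 0.997, -0.0]
contact_force: [0.7, 0.2, -0.8]
gripper_width: 0.657
grasp_force: 4.3
```

play_rows --pt "0 0 3 0 0 0" --pt "0 0 0 0 0 0" --pt "0 0 0 0 0 0"

```text
time: 15.8
tool_pos: [0.4631, -0.0244, 0.0582]
tool_rot: [-0.0, 0.073, 0.997, 0.0]
contact_force: [0.1, -0.2, -0.3]
gripper_width: 0.657
grasp_force: 4.3
```

play_rows --pt "0 0 0 0 0 0" --pt "0 0 0 0 0 0" --pt "0 0 0 0 0 0" --hand 52

```text
time: 16.05
tool_pos: [0.4633, -0.0245, 0.0584]
tool_rot: [0.0, 0.073, 0.997, -0.0]
contact_force: [0.1, 0.9, -0.9]
gripper_width: 0.612
grasp_force: 5.7
```

play_rows --pt "0 0 0 0 0 0" --pt "0 0 0 0 0 0" --pt "0 0 0 0 0 0" --hand 50

```text
time: 16.3
tool_pos: [0.4633, -0.0244, 0.0584]
tool_rot: [0.0, 0.073, 0.997, -0.0]
contact_force: [0.6, -1.1, -1.0]
gripper_width: 0.584
grasp_force: 6.4
```

play_rows --pt "0 0 0 0 0 0" --pt "0 0 0 0 0 0" --pt "0 0 0 0 0 0" --hand 49

```text
time: 16.55
tool_pos: [0.4632, -0.0245, 0.0583]
tool_rot: [0.0, 0.073, 0.997, -0.0]
contact_force: [0.5, 0.6, -0.6]
gripper_width: 0.573
grasp_force: 6.7
```

play_rows --pt "0 0 0 0 0 0" --pt "0 0 0 0 0 0" --pt "0 0 0 0 0 0" --hand 48

```text
time: 16.8
tool_pos: [0.4632, -0.0244, 0.0583]
tool_rot: [-0.0, 0.073, 0.997, -0.0]
contact_force: [-0.5, 0.8, -1.9]
gripper_width: 0.563
grasp_force: 7.1
```

play_rows --pt "0 0 0 0 0 0" --pt "0 0 0 0 0 0" --pt "0 0 0 0 0 0" --hand 47.5

```text
time: 17.05
tool_pos: [0.4632, -0.0244, 0.0583]
tool_rot: [-0.0, 0.073, 0.997, 0.0]
contact_force: [0.4, -0.2, -1.0]
gripper_width: 0.558
grasp_force: 7.2
```

play_rows --pt "0 0 0 0 0 0" --pt "0 0 0 0 0 0" --pt "0 0 0 0 0 0" --hand 47

```text
time: 17.3
tool_pos: [0.4632, -0.0245, 0.0583]
tool_rot: [0.0, 0.073, 0.997, -0.0]
contact_force: [-0.8, -0.5, -0.7]
gripper_width: 0.553
grasp_force: 7.5
```

play_rows --pt "0 0 0 0 0 0" --pt "0 0 0 0 0 0" --pt "0 0 0 0 0 0" --hand 46.5

```text
time: 17.55
tool_pos: [0.4632, -0.0244, 0.0583]
tool_rot: [-0.0, 0.073, 0.997, 0.0]
contact_force: [-0.5, 0.4, -0.7]
gripper_width: 0.546
grasp_force: 10.0
```

play_rows --pt "0 0 0 0 0 0" --pt "0 0 0 0 0 0" --pt "0 0 0 0 0 0" --hand 46

```text
time: 17.8
tool_pos: [0.4632, -0.0244, 0.0583]
tool_rot: [-0.0, 0.073, 0.997, -0.0]
contact_force: [-0.3, 1.1, -0.5]
gripper_width: 0.541
grasp_force: 14.6
```

play_rows --pt "0 0 0 0 0 0" --pt "0 0 0 0 0 0" --pt "0 0 0 0 0 0" --hand 45.5

```text
time: 18.05
tool_pos: [0.4632, -0.0244, 0.0583]
tool_rot: [-0.0, 0.073, 0.997, 0.0]
contact_force: [-0.2, 0.8, -0.3]
gripper_width: 0.541
grasp_force: 20.1
```

play_rows --pt "0 0 0 0 0 0" --pt "0 0 0 0 0 0" --pt "0 0 0 0 0 0" --hand 45.2

```text
time: 18.3
tool_pos: [0.4632, -0.0244, 0.0583]
tool_rot: [-0.0, 0.073, 0.997, 0.0]
contact_force: [-0.0, -0.0, -1.8]
gripper_width: 0.534
grasp_force: 23.8
```

play_rows --pt "0 0 -3 0 0 0" --pt "0 0 -4 0 0 0" --pt "0 0 -5 0 0 0" --pt "0 0 -6 0 0 0" --pt "0 0 -7 0 0 0"

```text
time: 18.72
tool_pos: [0.4631, -0.0244, 0.0838]
tool_rot: [-0.0, 0.073, 0.997, -0.0]
contact_force: [-0.3, -0.1, -0.5]
gripper_width: 0.538
grasp_force: 23.4
```

play_rows --pt "0 0 -8 0 0 0" --pt "0 0 -9 0 0 0" --pt "0 0 -9 0 0 0" --pt "0 0 -9 0 0 0" --pt "0 0 -9 0 0 0"

```text
time: 19.13
tool_pos: [0.4634, -0.0245, 0.1285]
tool_rot: [0.0, 0.073, 0.997, -0.0]
contact_force: [0.7, 0.3, -1.4]
gripper_width: 0.536
grasp_force: 23.4
```

play_rows --pt "0 0 -9 0 0 0" --pt "0 0 -9 0 0 0" --pt "0 0 -9 0 0 0" --pt "0 0 -9 0 0 0" --pt "0 0 -9 0 0 0"

```text
time: 19.55
tool_pos: [0.4632, -0.0244, 0.1732]
tool_rot: [0.0, 0.073, 0.997, -0.0]
contact_force: [-0.8, 0.9, -1.5]
gripper_width: 0.536
grasp_force: 23.4
```

play_rows --pt "0 0 -10 0 0 0" --pt "0 0 -10 0 0 0" --pt "0 0 -10 0 0 0" --pt "0 0 -10 0 0 0" --pt "0 0 -10 0 0 0"

```text
time: 19.97
tool_pos: [0.4632, -0.0244, 0.2234]
tool_rot: [0.0, 0.073, 0.997, -0.0]
contact_force: [-0.1, -0.4, -1.7]
gripper_width: 0.537
grasp_force: 23.4
```

play_rows --pt "0 0 -9 0 0 0" --pt "0 0 -7 0 0 0" --pt "0 0 -4 0 0 0" --pt "0 0 0 0 0 0" --pt "0 0 0 0 0 0"

```text
time: 20.38
tool_pos: [0.4632, -0.0244, 0.2422]
tool_rot: [-0.0, 0.073, 0.997, 0.0]
contact_force: [-0.5, -0.4, -1.2]
gripper_width: 0.531
grasp_force: 23.4
```

Run:
```python
from snap import *
f,st=snap("s12","scene"); W,sw=snap("w12"); R=q2R(st["tool_rot"]); p=st["tool_pos"]; print(p,st["gripper_width"],st["grasp_force"],st["contact_force"])
J=p+R@(np.array([-114,0,5])/1000); print("expected egg",J,proj(f,J)[0])
h=hsv(f);m=(h[...,0]<16)&(h[...,1]>70)&(h[...,2]>80); r=np.zeros_like(m); r[90:225,300:420]=1
for c,s,l in blobs(m&r,30): print("now",c,s)
f0=pickle.load(open("pics/scene.pkl","rb")); h=hsv(f0);m=(h[...,0]<16)&(h[...,1]>70)&(h[...,2]>80)
for c,s,l in blobs(m&r,30): print("before",c,s)
h=hsv(W);m=(h[...,0]<16)&(h[...,1]>70)&(h[...,2]>80)
for c,s,l in blobs(m,60): print("wrist",c,s,onz(W,[c],.054,sw)[0])
d=np.abs(f["image"].astype(int)-f0["image"]).max(2)[228:270,375:400]; print("shaker diff",(d>40).mean())
```

```text
[ 0.4632 -0.0244  0.2422] 0.5307242492790669 23.410203799271585 [-0.4655 -0.4486 -1.2151]
expected egg [ 0.576  -0.0411  0.2372] [359.6563 139.8098]
now [363.0909 125.5455] [352 115  29  20 198]
now [302.4   121.725] [300 118   6   8  40]
now [358.1228 139.5263] [351 134  16  12 114]
now [413.8049 142.8537] [408 141  12   5  41]
now [417.0263 176.1842] [414 172   6   9  38]
now [349.108  194.8125] [342 187  15  16 176]
now [387.     204.3472] [380 196  15  17 193]
before [363.1304 125.3315] [352 115  28  19 184]
before [306.5949 121.1899] [300 117  16   9  79]
before [413.8182 143.0227] [408 141  12   5  44]
before [417.0256 176.2821] [414 172   6   9  39]
before [353.5889 201.2334] [342 186  24  29 377]
before [386.8788 204.0051] [380 196  15  16 198]
wrist [296.2479 311.416 ] [282 296  29  35 702] [ 0.6353 -0.0861  0.054 ]
shaker diff 0.29619047619047617
```

The egg is in the jaws at the expected spot, (358,139), about 185 mm above where it stood. The back eggs are unmoved. Handing in.

```bash
python3 -c "
from plant import manip; print(manip.job_done())"
```

```text
the job is handed in; nothing more can be done
None
```

The job is handed in (no verdict came back): the blue timer is at zero, and the front-row egg is held in the tongs about 185 mm above where it stood, with the back eggs still in place; the shaker I only saw undisturbed just before the grasp, as the last check on it was unclear.

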